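# Make up the barbecue caddy and the dessert caddy

### The arm

A 7-joint arm with a two-finger parallel gripper is mounted at the origin on a cart in front of the work surface, level with it; the furniture and walls round the work are solid. World frame = base frame: x ahead of the robot, y to its left, z up, the work surface at z = 0. Lengths are in mm, angles in rad, forces in N, time in s.
With the tool pointing down it reaches from about 400 to 875 mm from the base axis. Payload 19.3 kg.
Tool frame: the origin (TCP) lies at the very end of the fingers, on their centre line; the grasp point (between the pads) lies 19 mm behind it (grip_point_offset is the z of the grasp point in the tool frame, in mm); z points along the fingers, y is the line along which they close (so a half turn about z gives the same grasp; the last joint's range is limited). The gripper opens to 85 mm and grips with 20 to 120 N. Pads are 22 mm wide; open, the fingers measure 114 mm over their backs; the gripper's body (76 mm by 85 mm) begins 54 mm behind the grasp point. The pads swing forward as they close: fully open they stand 13 mm farther back than shut.
Start: joints at [1.087, 0.521, -0.036, 1.599, 0.021, 1.021, -0.113], TCP at [251.279, -572.253, 231.291] pointing down, gripper open.
Joint ranges: [-2.91, 2.91], [-0.3, 2.13], [-1.5, 1.42], [0.17, 2.43], [-1.26, 4.41], [0.16, 1.93], [-2.52, 2.52]. Speed limits (rad/s): [1.89, 1.89, 2.39, 2.39, 3.01, 3.01, 3.01].

### API

Orientations are given as a 3x3 rotation matrix whose columns are the frame's x, y, z axes.
In Python, from workcell import movep, movel, goto_joints, open_gripper, clamp, wait, inverse_kinematics, read_state, camera, PlanningError, finish_job, grip_point_offset gives the robot as it stands. Calls block until the motion is done:
- movep(position, orientation): joint-space move of the TCP to a pose.
- movel(position, frame=None, max_speed=150, guard=None): straight line of the TCP; frame=None keeps the orientation; max_speed is the mean speed in mm/s. With guard (N) it stops when the force on the tool has changed by that much, and returns True; else False.
- goto_joints(angles): joint-space move.
- open_gripper() and clamp(): open the fingers fully, or close them until they stop; the grip force is fixed at half the most.
- wait(seconds).
- inverse_kinematics(position, orientation): joint angles nearest the present ones, or None.
- read_state(): the state.
- camera(name): name is "scene" or "top"; returns a dict with "image" (384x512x3 uint8, blue, green, red), "range_z" (384x512 float32, mm along the optical axis (not along the pixel's ray), 0 where there is no reading), "fx", "fy", "cx", "cy" (pixels), "cam_to_world" (4x4, takes a point from camera to world coordinates). Camera axes: x right, y up, looking along -z (the intrinsics and any distortion apply to the point x, -y, -z); pixel columns grow to the right and rows downward; lengths in mm; the calibration is good to about 2 mm. A picture is of the moment at which its call begins.
A pose or a line that the arm cannot do raises PlanningError and nothing moves.
- finish_job(): hands the job in; it is judged then, once.
The state is a dict: "time": time; "qpos": joint angles; "qvel": joint speeds; "joint_efforts": joint torques, N m; "eef_pos": TCP position; "tool_rot": TCP orientation; "ft_force": force on the tool from outside, world axes, zero at the start; "torque": the same for the moment, N m; "finger_gap": finger opening in mm; "gripper_force": force on a finger pad.
Only numpy, scipy, OpenCV 4.12 (cv2) and the standard library are available. Lean on these libraries where they do the work, as an engineer would, in place of code of your own. Each camera call takes 0.05 s, during which the arm holds its last target. There are 200 camera calls.

### The job

Two picnic caddies are going out to the garden. Make up the barbecue kit in the dark caddy: the red and the green spice jar lying side by side in the grooves of its ribbed bed, and the matchbox flat in its open well; and the dessert kit in the pale caddy: the yellow spice jar lying in the grooves, the teaspoon flat in the well. Set the glass jars down gently so that none is dropped or rolls away, and leave the tea light and the round salt box where they stand.

Things in the scene. Friction and masses are not known exactly. Their poses are not given: they have to be found in the camera images.
- red_jar: glass spice jar, brick-red contents, cork; 43 mm thick, 90 mm long (the last 12 are a narrower cork), 0.1-0.25 kg. Origin: centre of bottom face; z axis runs along it to the cork, middle 45 mm along z. Starts in a groove of jar_insert, cork away from robot. In any groove its axis is about 32 mm above the worktop. Grasp from above across it, fingertips above 15 mm to clear the ribs.
- green_jar: glass spice jar, grey-green contents, cork; 43 mm thick, 90 mm long (the last 12 are a narrower cork), 0.1-0.25 kg. Origin: centre of bottom face; z axis runs along it to the cork, middle 45 mm along z. Starts in a groove of jar_insert, cork away from robot. In any groove its axis is about 32 mm above the worktop. Grasp from above across it, fingertips above 15 mm to clear the ribs.
- yellow_jar: glass spice jar, yellow contents, cork; 47 mm thick, 103 mm long (the last 12 are a narrower cork), 0.1-0.25 kg. Origin: centre of bottom face; z axis runs along it to the cork, middle 51 mm along z. Starts in a groove of jar_insert, cork away from robot. In any groove its axis is about 34 mm above the worktop. Grasp from above across it, fingertips above 15 mm to clear the ribs.
- matchbox: closed matchbox with a red top, 38 (x) x 56 (y) x 16 mm, 0.03 kg, lying flat on the worktop. Origin: centre of its underside; z up. Does not slide open.
- teaspoon: steel teaspoon, 130 (x) x 26 (y, across the bowl) x 11 mm, 0.02 kg, lying on the worktop. Origin: on the worktop under its middle; z up; it grasps from above at its middle, across y, with the fingertips almost on the surface.
- dark_caddy: dark-brown wooden caddy, fixed, 232 (x) x 188 (y) mm, origin centre of underside, z up. Walls 26 high, brass handle at each x end. Far part, x -22..108, y +-86: ribbed jar bed, floor z 8, half-round ribs along x every 24 mm (y -72..72), crests z 13; grooves at y +-12, +-36, +-60; two jars fit at y -36 and 36. Near part, x -108..-30, y +-86: open well, flat floor z 8. Divider 22 high between.
- pale_caddy: pale wooden caddy, fixed, same shape and sizes as dark_caddy (ribbed jar bed in its far, +x part, centre x 43 mm; open well with flat floor at z 8 mm in its near, -x part, centre x -69 mm, y 0); origin centre of its underside, z up.
- jar_insert: grey ribbed drawer insert, fixed, 140 (x) x 200 (y) mm, origin centre of its underside, z up. Holds the three jars at the start, along its x, in grooves at y = -72, 0 and 72 mm, in any order. Rib crests 13 mm, lips at both x ends 15 mm high, open at the y ends.
- tea_light: bystander: tea light candle in a metal cup, 38 mm in diameter, 15 mm high, standing near the matchbox and the spoon. Origin: centre of its underside.
- salt_box: bystander: round wooden salt box with a lid, 84 mm in diameter, 62 mm high. Origin: centre of its underside.
Mind the look-alikes: they are no part of the job. Leave any blue look-alike of the red_jar alone. What is shaped like the green_jar but purple is not meant.

How it is judged:
By the outcome, as a careful person would: the job done as asked, in the order asked, and still so for the second after the job is handed in, with the robot touching nothing.
It also fails if it takes over 120 s, if anything falls off the work surface, if the arm or the gripper's body presses on something with over 40 N, if the wrist force passes 120 N, or if a joint passes its speed limit or range.

## Working session

There is one attempt and no reset: what is moved stays moved. The work goes in short steps, each a Python script; the robot and the scene stay as the last script left them, time stands still between calls to the robot, and variables do not carry over. Pictures are saved under pics/ and viewed, at most 14 in all, crops included, and the job is handed in when it is done.

```bash
mkdir -p pics; ls; python3 - <<'E'
from workcell import *
import cv2,pickle,numpy as np
np.set_printoptions(precision=2,suppress=True)
for n in("scene","top"):
    c=camera(n); pickle.dump(c,open(f"{n}0.pkl","wb")); cv2.imwrite(f"pics/{n}0.png",cv2.resize(c["image"],None,fx=1.5,fy=1.5,interpolation=2))
    print(n,c["fx"],c["fy"],c["cx"],c["cy"],c["cam_to_world"],c.keys(),(c["range_z"]>0).mean())
s=read_state();print(s, grip_point_offset)
E
```

```text
pics
scene 444.34511600644896 444.34511600644896 254.1236195257525 195.35870142263389 [[  -0.76    0.37   -0.53 -434.45]
 [  -0.65   -0.46    0.61  976.56]
 [  -0.02    0.81    0.58 1121.22]
 [   0.      0.      0.      1.  ]] dict_keys(['image', 'range_z', 'fx', 'fy', 'cx', 'cy', 'cam_to_world']) 0.996063232421875
top 491.87557157961135 491.87557157961135 252.31357748172874 188.4633743859797 [[   0.02    0.98   -0.19  212.09]
 [  -1.      0.02   -0.01 -129.52]
 [  -0.01    0.19    0.98 1571.94]
 [   0.      0.      0.      1.  ]] dict_keys(['image', 'range_z', 'fx', 'fy', 'cx', 'cy', 'cam_to_world']) 0.99591064453125
{'time': 0.1, 'qpos': array([ 1.09,  0.52, -0.04,  1.6 ,  0.02,  1.02, -0.11]), 'qvel': array([ 0., -0., -0., -0., -0.,  0.,  0.]), 'joint_efforts': array([  0.  , -92.85,   1.99, -37.05,   0.02,   0.01,  -0.  ]), 'eef_pos': array([ 251.15, -572.02,  230.79]), 'tool_rot': array([[ 0.92,  0.4 , -0.  ],
       [ 0.4 , -0.92,  0.  ],
       [-0.  , -0.  , -1.  ]]), 'ft_force': array([ 1.02, -0.6 , -1.68]), 'torque': array([-0.  , -0.01,  0.03]), 'gripper_force': 0.0, 'finger_gap': 85.20252305034302} -18.700000000000003
```

View pics/top0.png

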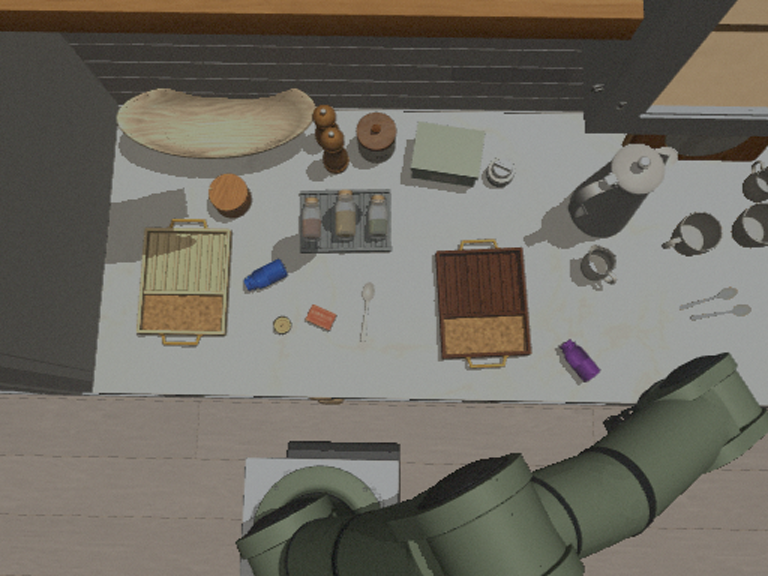

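View pics/scene0.png

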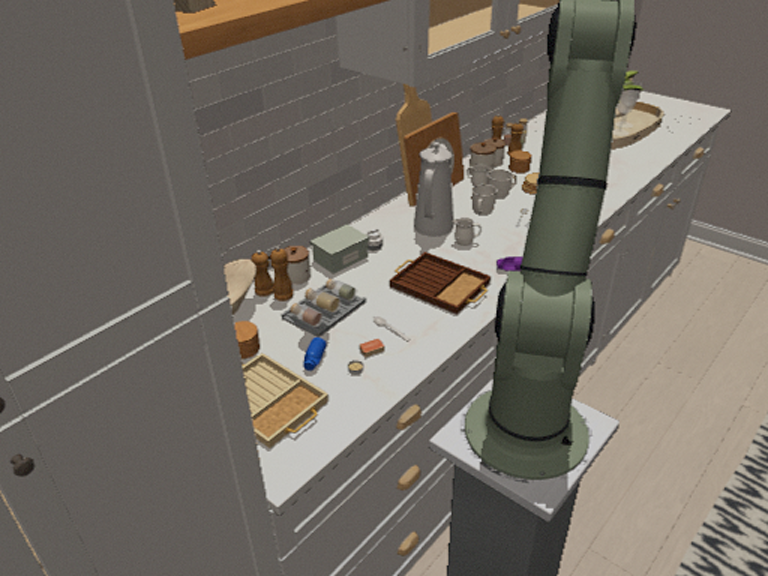

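Top view (1.5× pixels): dark caddy at (482,303), pale caddy at (185,282) and insert at (345,220). In the insert are a reddish jar (311,217), a yellow one (345,215) in the middle and a grey-green one (377,217). The matchbox is at (321,317), the spoon at (366,310), the tea light at (282,325) and the salt box at (230,195). Look-alikes: the blue jar (266,275), the purple jar (580,360), the spoons by the cups (710,300) and the reddish-brown lidded pot (376,135). None of these fit the description, which asks for jars in the insert and the spoon near the tea light.

```bash
cat > vis.py <<'E'
import numpy as np,cv2,pickle
def cloud(c):
    h,w=c["range_z"].shape; v,u=np.mgrid[:h,:w]; d=c["range_z"]
    P=np.stack([(u-c["cx"])/c["fx"]*d,-(v-c["cy"])/c["fy"]*d,-d],-1)
    T=c["cam_to_world"]; P=P@T[:3,:3].T+T[:3,3]; P[d<=0]=np.nan
    return P
def comp(P,m):  # components of a mask -> list of (npix, rect(center,size,ang), zrange, pix centroid)
    n,l,s,ct=cv2.connectedComponentsWithStats(m.astype(np.uint8),connectivity=8); o=[]
    for i in range(1,n):
        if s[i,4]<25: continue
        q=P[l==i]; r=cv2.minAreaRect(q[:,:2].astype(np.float32))
        o.append((s[i,4],np.round(r[0],1),np.round(r[1],1),round(r[2],1),np.round(np.percentile(q[:,2],[2,50,98]),1),np.round(ct[i]),np.round(np.median(q[:,:2],0))))
    return o
E
python3 - <<'E'
from vis import *
for n in("top","scene"):
    c=pickle.load(open(n+"0.pkl","rb"));P=cloud(c);x,y,z=P[...,0],P[...,1],P[...,2]
    ws=(x>350)&(x<880)&(y>-450)&(y<500)
    f=ws&(abs(z)<8); A=np.c_[x[f],y[f],np.ones(f.sum())]; k=np.linalg.lstsq(A,z[f],rcond=None)[0]; print(n,"plane",k)
    zc=z-(k[0]*x+k[1]*y+k[2])
    for t in(3,10):
        print("thr",t)
        for o in comp(np.dstack([x,y,zc]),ws&(zc>t)): print(*o)
    pickle.dump((P,zc),open(n+"P.pkl","wb"))
    if n=="top": cv2.imwrite("pics/crop1.png",cv2.resize(c["image"][115:250,80:365],None,fx=2.8,fy=2.8,interpolation=cv2.INTER_CUBIC))
    else: cv2.imwrite("pics/crop2.png",cv2.resize(c["image"][160:300,150:350],None,fx=4,fy=4,interpolation=cv2.INTER_CUBIC))
E
```

```text
top plane [-2.50730244e-03 -6.39267250e-04  1.15058919e+00]
thr 3
30130 [616.2  24.2] [530.  948.7] 0.1 [ 14.8 408.6 804.6] [150.  77.] [681. 298.]
749 [836.8 -97.7] [92.5 87. ] 87.3 [  5.9  84.7 100.5] [251.  91.] [ 825. -102.]
1721 [ 816.8 -256. ] [168.5 138. ] 83.8 [ 6.3 72.1 79.9] [298. 102.] [ 793. -254.]
308 [ 779.1 -376.8] [74.8 66.5] 0.2 [ 4.1 38.1 60.2] [333. 114.] [ 765. -372.]
675 [713.6 225. ] [112.6  92.1] 48.1 [ 3.9 58.6 66.5] [153. 130.] [698. 212.]
2467 [662.4 -32.3] [162.1 218.2] 1.0 [ 3.7 16.4 56.2] [230. 147.] [652. -38.]
4140 [523.7 308.6] [289.  210.1] 0.7 [ 3.4  9.9 28.3] [123. 187.] [518. 308.]
4039 [ 486.9 -337.2] [275.  213.1] 2.9 [ 3.3  9.6 27.8] [322. 201.] [ 482. -334.]
365 [534.  139.2] [ 61.5 106.5] 31.5 [ 4.4 35.7 46.3] [177. 183.] [528. 128.]
78 [445.8 -88.3] [100.3  22.6] 1.1 [ 3.3  5.6 13.4] [243. 210.] [453. -84.]
220 [442.9   8.1] [63.8 44.9] 75.0 [ 4.8 15.3 22.5] [214. 211.] [444.   9.]
93 [425.6  91.6] [37.8 38.7] 10.6 [ 3.4  8.2 16.4] [188. 216.] [427.  94.]
thr 10
26535 [616.2  24.2] [530.  948.7] 0.1 [ 36.7 489.  811.8] [150.  75.] [680. 490.]
[... 1973 characters left out ...]
7 -95.1] [231.3 695.1] 4.2 [535.4 755.6 809.6] [207.  19.] [ 689. -131.]
912 [ 797.9 -289.8] [222.1 121.6] 81.1 [11.7 63.5 77.4] [229. 164.] [ 772. -248.]
1271 [823.3  20.4] [324.6 111.3] 89.0 [ 12.8  74.1 149.7] [182. 182.] [814.   7.]
875 [ 486.2 -333.3] [269.8 202.2] 6.9 [10.2 17.  28.9] [292. 187.] [ 483. -332.]
885 [659.5 -33.4] [148.6 195.2] 3.3 [10.3 35.5 56.9] [216. 202.] [640. -23.]
302 [693.7 205.8] [54.6 88.1] 57.2 [12.4 55.7 64.2] [165. 225.] [678. 214.]
233 [529.6 134.7] [44.6 96.9] 27.7 [12.3 33.4 44.8] [209. 235.] [522. 140.]
104 [443.4  11. ] [59.5 44.4] 67.6 [10.8 15.8 22.4] [248. 230.] [443.  12.]
891 [510.4 304.8] [188.7 265.8] 88.6 [10.2 18.3 28.1] [188. 265.] [487. 278.]
```

View pics/crop1.png

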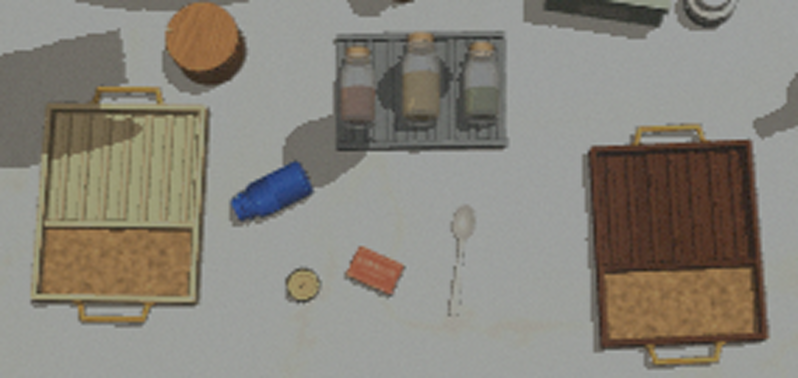

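View pics/crop2.png

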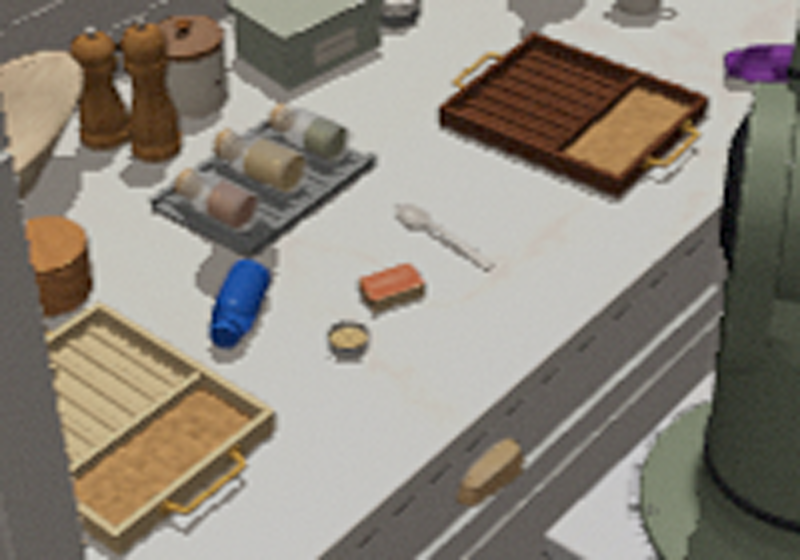

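Crops: crop1 shows the insert with the red contents at (357,100), yellow at (420,95) and grey-green at (481,100), corks pointing up (away from the robot). The matchbox is at (375,270), the spoon runs from its bowl (463,218) to its end (453,315), and the tea light is at (303,285). Crop2 agrees. The blue jar is solid blue, and the purple one lies outside, right of the dark caddy. The jars in the insert are therefore the ones meant.

```bash
cat > fit.py <<'E'
from vis import *
from scipy.optimize import least_squares
np.set_printoptions(precision=1,suppress=True)
def segd(p,segs):
    d=[]
    for a,b in segs:
        a=np.array(a,float);b=np.array(b,float);t=np.clip(((p-a)@(b-a))/((b-a)@(b-a)),0,1)
        d.append(np.linalg.norm(p-a-t[:,None]*(b-a),axis=1))
    return np.min(d,0)
def fit(q,segs,x0):
    def f(v):
        c,s=np.cos(v[2]),np.sin(v[2]); return segd((q-v[:2])@np.array([[c,-s],[s,c]]),segs)
    r=least_squares(f,x0,loss="soft_l1",f_scale=2,x_scale=[1,1,.01]); return r.x,np.median(abs(f(r.x))),len(q)
C=[((-112,-90),(112,-90)),((-112,90),(112,90)),((-112,-90),(-112,90)),((112,-90),(112,90)),((-26,-86),(-26,86))]
L=[((-67,-100),(-67,100)),((67,-100),(67,100))]
if __name__=="__main__":
  for n in("top","scene"):
    P,zc=pickle.load(open(n+"P.pkl","rb"));c=pickle.load(open(n+"0.pkl","rb"))
    def near(x,y,rx,ry,z0,z1): return (abs(P[...,0]-x)<rx)&(abs(P[...,1]-y)<ry)&(zc>z0)&(zc<z1)
    for nm,x0,g in(("dark",(485,-335,.05),C),("pale",(517,306,-.05),C)):
        m=near(x0[0],x0[1],135,120,17,32); v,e,k=fit(P[m][:,:2],g,x0); print(n,nm,v[:2],np.degrees(v[2]),e,k)
    m=near(660,-36,85,110,10,18)&(abs(P[...,0]-660)>55); v,e,k=fit(P[m][:,:2],L,(660,-36,.03)); print(n,"insert",v[:2],np.degrees(v[2]),e)
    for y in(38,-36,-108):
        m=near(660,y,75,26,24,70); q=P[m]; zz=zc[m]
        r=cv2.minAreaRect(q[:,:2].astype(np.float32)); b=q[q[:,0]<650]
        print(n,"jar",y,"rect",np.round(r[0],1),np.round(r[1],1),round(r[2],1),"x",np.percentile(q[:,0],[1,99]),"ymid",(np.percentile(b[:,1],2)+np.percentile(b[:,1],98))/2,"ztop",np.percentile(zz,97),c["image"][m&(P[...,0]<645)].mean(0))
    px={"top":[(464,206),(452,315),80,115,2.8],"scene":[(396,206),(493,268),150,160,4]}[n]
    T=c["cam_to_world"];E=[]
    for a,b in px[:2]:
        u,v=px[2]+a/px[4],px[3]+b/px[4]; d=T[:3,:3]@np.array([(u-c["cx"])/c["fx"],-(v-c["cy"])/c["fy"],-1]); E.append((T[:3,3]+d*(3-T[2,3])/d[2])[:2])
    E=np.array(E);print(n,"spoon",E,E.mean(0),np.linalg.norm(E[0]-E[1]),np.degrees(np.arctan2(*(E[0]-E[1])[::-1])))
E
python3 fit.py
```

```text
top dark [ 481.4 -334.2] 3.74878494542761 2.4457175900081296 910
top pale [516.3 305.3] 0.3787543929095997 2.4592538503027015 872
top insert [659.4 -37.7] 1.8675048793306497 2.842767671341818
top jar 38 rect [663.7  36.1] [108.1  42.5] 2.0 x [611.7 699.8] ymid 35.17877671932424 ztop 54.636714644213775 [ 83.5  91.  102. ]
top jar -36 rect [667.6 -37. ] [104.7  45.8] 1.7 x [616.9 718.5] ymid -38.132310978821224 ztop 59.505095282129986 [ 83.  99. 106.]
top jar -108 rect [ 663.9 -108.5] [91.6 39. ] 1.3 x [619.1 707.5] ymid -109.15745453927312 ztop 54.84964132999003 [85.3 95.2 94.1]
top spoon [[521.3 -90.6]
 [394.  -79.7]] [457.6 -85.1] 127.73444578085719 -4.89633898034087
scene dark [ 480.1 -332.1] 3.647026016892718 2.6345473108394124 434
scene pale [515.6 308.3] 0.2591443281871105 2.308751253618933 487
scene insert [659.7 -34.1] 1.944915053711756 3.079245534157252
scene jar 38 rect [653.6  44. ] [96.1 43.7] 9.7 x [609.  702.2] ymid 38.87983173762825 ztop 55.2757022999845 [ 85.3  96.1 115.7]
scene jar -36 rect [665.5 -34.3] [110.   49.1] 2.4 x [614.1 715.8] ymid -35.92474212852772 ztop 58.13978159336074 [ 86.3 108.2 121.6]
scene jar -108 rect [ 663.1 -103.4] [94.  41.2] 0.4 x [616.9 706.6] ymid -103.41343768015837 ztop 54.07988700141304 [ 93.3 108.3 109.6]
scene spoon [[528.4 -92.8]
 [390.  -77.9]] [459.2 -85.3] 139.1766288034327 -6.132811695219905
```

```bash
cat > rob.py <<'E'
import numpy as np
from workcell import *
np.set_printoptions(precision=1,suppress=True)
F={"dark":(480.8,-333.2,3.7),"pale":(516,306.8,.3),"insert":(659.6,-36,1.9)}
def W(f,x,y,z):
    X,Y,a=F[f];a=np.radians(a);return np.array([X+x*np.cos(a)-y*np.sin(a),Y+x*np.sin(a)+y*np.cos(a),z])
def R(deg,lean=0):
    """tool down, closing direction at deg in the plane; lean rotates about tool x"""
    a=np.radians(deg);l=np.radians(lean);y=np.array([np.cos(a),np.sin(a),0]);z=np.array([0,0,-1.]);x=np.cross(y,z)
    return np.c_[x,y*np.cos(l)+z*np.sin(l),-y*np.sin(l)+z*np.cos(l)]
def best(p,deg,lean=0):
    q=read_state()["qpos"];o=[]
    for M in(R(deg,lean),R(deg+180,-lean)):
        j=inverse_kinematics(p,M)
        if j is not None:o.append((np.abs(np.array(j)-q).max(),M))
    return min(o,key=lambda t:t[0]) if o else (None,None)
def st(m):
    s=read_state();print(m,"t%.1f"%s["time"],"tcp",s["eef_pos"],"gap %.1f"%s["finger_gap"],"gf %.0f"%s["gripper_force"],"f",s["ft_force"],flush=True)
E
python3 - <<'E'
from rob import *
# lean>0: tool z tilts to -y_tool
import math
for nm,p,d,l in [("red",W("insert",-2,74,20),91.9,20),("green",W("insert",18,-74,20),91.9,-20),("darkA",W("dark",28,36,20),93.7,0),("darkB",W("dark",75,-36,20),93.7,0),
 ("match",(443.6,10.7,3),-22.6,0),("dwell",W("dark",-69,0,12),93.7,0),("yel",W("insert",5,0,22),91.9,0),("pale",W("pale",43,12,22),90.3,0),("spoon",(458.4,-85.2,3),84.5,0),("pwell",W("pale",-69,0,20),0.3,0)]:
    for dz in(0,120):
        q=np.array(p)+[0,0,dz]; b=best(q,d,l); print(nm,q,b[0], b[1][:,2] if b[0] else None)
E
```

```text
red [655.1  37.9  20. ] 1.0792986367770887 [ 0.  -0.3 -0.9]
red [655.1  37.9 140. ] 0.9528989840716494 [ 0.  -0.3 -0.9]
green [ 680.  -109.4   20. ] 1.0294139311742259 [-0.   0.3 -0.9]
green [ 680.  -109.4  140. ] 1.0773116901473356 [-0.   0.3 -0.9]
darkA [ 506.4 -295.5   20. ] 0.9717539807422825 [ 0.  0. -1.]
darkA [ 506.4 -295.5  140. ] 0.9800161859072128 [ 0.  0. -1.]
darkB [ 558.  -364.3   20. ] 0.9029958584760592 [ 0.  0. -1.]
darkB [ 558.  -364.3  140. ] 0.9054936677568665 [ 0.  0. -1.]
match [443.6  10.7   3. ] 1.087375665599872 [ 0.  0. -1.]
match [443.6  10.7 123. ] 0.8779164294239599 [ 0.  0. -1.]
dwell [ 411.9 -337.7   12. ] 0.8241714273724364 [ 0.  0. -1.]
dwell [ 411.9 -337.7  132. ] 0.8258736423659863 [ 0.  0. -1.]
yel [664.6 -35.8  22. ] 1.141318468196277 [ 0.  0. -1.]
yel [664.6 -35.8 142. ] 1.2294076809915175 [ 0.  0. -1.]
pale [558.9 319.   22. ] 1.3346949708200109 [ 0.  0. -1.]
pale [558.9 319.  142. ] 1.1215282921366414 [ 0.  0. -1.]
spoon [458.4 -85.2   3. ] 0.928053585628267 [ 0.  0. -1.]
spoon [458.4 -85.2 123. ] 1.1567650069809414 [ 0.  0. -1.]
pwell [447.  306.4  20. ] 1.3592779091941307 [ 0.  0. -1.]
pwell [447.  306.4 140. ] 1.2521451818336533 [ 0.  0. -1.]
```

```bash
cat >> rob.py <<'E'
def pick_jar(ix,iy,lean,depth,axis,off=0):
    M=best(W("insert",ix,iy,150),91.9,lean)[1]; a=W("insert",ix,iy,axis)
    out=np.array([0,np.sign(iy),0.]); p=a+depth*M[:,2]+off*(out-(out@M[:,2])*M[:,2])
    movep(p-120*M[:,2],M); st("above")
    hit=movel(p,max_speed=60,guard=8); st("down hit=%s"%hit)
    if hit: return False
    clamp(); st("clamped"); movel(read_state()["eef_pos"]+[0,0,110],max_speed=80); st("lifted"); return True
def place_jar(c,x,y,depth,axis,deg,up=110):
    p=W(c,x,y,axis-depth); M=best(p+[0,0,up],deg)[1]
    movep(p+[0,0,up],M); movel(p+[0,0,12],max_speed=120); st("over")
    hit=movel(p+[0,0,-4],max_speed=15,guard=4); st("set hit=%s"%hit); open_gripper(); st("open")
    movel(read_state()["eef_pos"]+[0,0,110],max_speed=120)
def pic(n,k,box,f):
    import cv2,pickle; c=camera(n);pickle.dump(c,open(n+k+".pkl","wb")); u0,u1,v0,v1=box
    cv2.imwrite(f"pics/{n}{k}.png",cv2.resize(c["image"][v0:v1,u0:u1],None,fx=f,fy=f,interpolation=cv2.INTER_CUBIC))
E
python3 - <<'E'
from rob import *
if pick_jar(-1,72,20,12,32,2): pic("scene","1",(150,400,100,280),3)
E
```

```text
above t2.8 tcp [655.2  73.4 133. ] gap 85.4 gf 0 f [-0.8 -0.   0.4]
down hit=False t5.0 tcp [656.5  33.7  20.3] gap 85.4 gf 0 f [-0.4 -0.7 -0.2]
clamped t5.5 tcp [656.6  33.5  20.5] gap 40.7 gf 60 f [ 0.4 -0.9  5.2]
lifted t7.0 tcp [656.4  33.5 130. ] gap 40.4 gf 61 f [-0.1 -0.4 -2.1]
```

View pics/scene1.png

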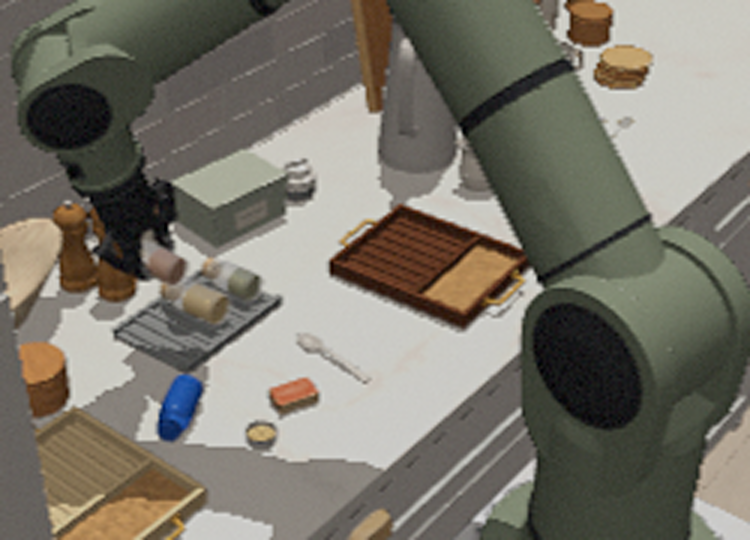

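The picture shows the red jar held under the gripper at (165,262), with yellow (195,300) and green (232,278) still in the insert. The 40 mm gap is a little small, so I'll check where the jar sits relative to the TCP.

```bash
python3 - <<'E'
from vis import *
np.set_printoptions(precision=1,suppress=True)
c=pickle.load(open("scene1.pkl","rb"));P=cloud(c)
u=np.mgrid[:384,:512]
m=(P[...,0]>600)&(P[...,0]<640)&(abs(P[...,1]-36)<40)&(P[...,2]>90)&(P[...,2]<200)
hsv=cv2.cvtColor(c["image"],cv2.COLOR_BGR2HSV)
q=P[m];s=hsv[m]
for lo in range(90,200,6):
    k=(q[:,2]>=lo)&(q[:,2]<lo+6)
    if k.any(): print(lo,k.sum(),q[k].min(0),q[k].max(0),np.median(s[k],0))
from scipy.optimize import least_squares
k=(s[:,0]<14)|(s[:,0]>170)
k&=s[:,1]>40
z=q[k];print(k.sum(), z.min(0), z.max(0), np.median(z,0))
# side surface only: x>613
w=z[z[:,0]>616]; r=least_squares(lambda v:np.hypot(w[:,1]-v[0],w[:,2]-v[1])-21.5,(36,140),loss="soft_l1"); print(len(w),r.x,np.abs(r.fun).mean())
E
```

```text
114 1 [618.4  30.3 119.4] [618.4  30.3 119.4] [ 18.  19. 160.]
120 7 [613.4  21.8 120.1] [620.   49.9 125.7] [ 18.  17. 148.]
126 11 [609.2  14.9 126.6] [634.5  55.3 131.3] [ 15.  36. 139.]
132 12 [610.1  18.4 132.2] [634.9  55.5 137. ] [11.  63.5 99.5]
138 19 [608.8  16.  138.1] [631.   58.3 143.7] [12. 91. 97.]
144 15 [611.2  13.7 144. ] [638.9  58.1 150. ] [ 12.  93. 106.]
150 19 [610.2  17.7 150.1] [637.5  59.5 156. ] [ 11.  75. 132.]
156 20 [607.4  23.1 156.1] [637.9  51.9 161.9] [ 11.   60.  146.5]
162 12 [613.7  28.8 162.3] [638.   45.9 167.3] [  9.  48. 150.]
168 1 [637.8  75.  168.1] [637.8  75.  168.1] [11. 28. 73.]
192 2 [637.6  70.9 193.9] [638.1  71.9 197.7] [ 14.   27.  111.5]
198 1 [639.7  11.3 198.2] [639.7  11.3 198.2] [35. 25. 62.]
78 [607.4  27.7 130.2] [638.9  59.5 164.8] [618.7  47.6 152. ]
48 [ 34.8 140.7] 3.1888605188434176
```

The jar's bottom face is centred near y 37, z 143, as planned, so the grasp is good. Placing it now.

```bash
python3 - <<'E'
from rob import *
place_jar("dark",30,36,12,32,93.7)
# green: grasp 17 mm beyond its middle (mid world x 662.5)
if pick_jar(2+17,-72,-20,12,32,2): pic("scene","2",(150,400,100,280),3); 
E
```

```text
over t9.4 tcp [ 508.8 -295.4   32.6] gap 40.2 gf 61 f [ 1.4 -0.1 -1.2]
set hit=True t10.2 tcp [ 508.5 -295.3   20. ] gap 40.1 gf 62 f [-0.2  0.2  7.3]
open t10.7 tcp [ 507.9 -295.2   19.7] gap 85.5 gf 0 f [ 0.2  0.7 -0.2]
above t12.6 tcp [ 681.5 -147.   132.4] gap 85.3 gf 0 f [ 0.8 -0.1  0. ]
down hit=False t14.8 tcp [ 680.9 -105.1   20.3] gap 85.1 gf 0 f [ 0.4 -0.5 -0.3]
clamped t15.3 tcp [ 681.6 -104.    21.2] gap 40.3 gf 59 f [1.3 2.8 7.7]
lifted t16.8 tcp [ 681.4 -104.   130.7] gap 39.8 gf 60 f [ 0.6 -0.6 -1.7]
```

View pics/scene2.png

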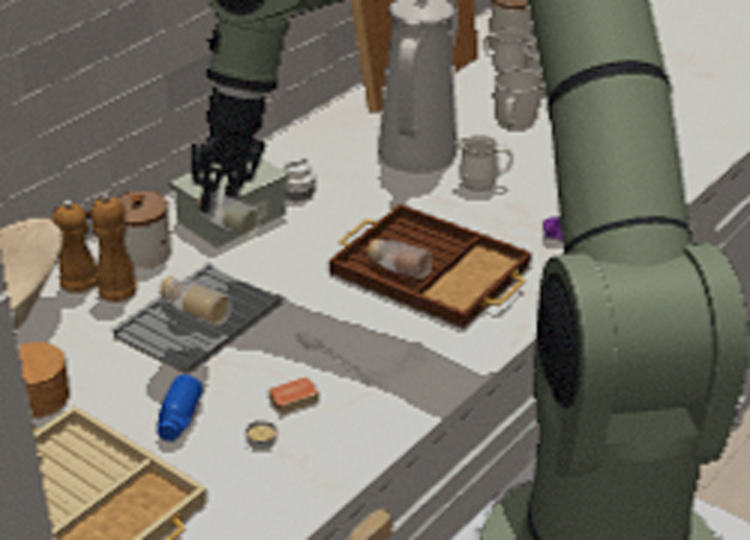

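The red jar lies in the dark bed at (400,258), cork away, and the green jar is held at (235,213). I'll check the red jar's place before releasing green beside it.

```bash
cat >> vis.py <<'E'
def inframe(P,f):
    X,Y,a=f;a=np.radians(a);d=P-[X,Y,0];return np.stack([d[...,0]*np.cos(a)+d[...,1]*np.sin(a),-d[...,0]*np.sin(a)+d[...,1]*np.cos(a),d[...,2]],-1)
def jars(c,f,y0=-86,y1=86):
    q=inframe(cloud(c),f);m=(q[...,0]>-30)&(q[...,0]<112)&(q[...,1]>y0)&(q[...,1]<y1)&(q[...,2]>30)&(q[...,2]<75);q=q[m]
    print("jar pts",len(q),"x",np.percentile(q[:,0],[1,99]),"y",np.percentile(q[:,1],[2,50,98]),"z98",np.percentile(q[:,2],98))
E
python3 - <<'E'
from vis import *
from rob import *
c=pickle.load(open("scene2.pkl","rb"));jars(c,F["dark"])
c=camera("top");pickle.dump(c,open("top2.pkl","wb"));jars(c,F["dark"])
q=cloud(pickle.load(open("scene2.pkl","rb")));m=(abs(q[...,1]+108)<26)&(q[...,2]>112)&(q[...,2]<170)&(q[...,0]<665)&(q[...,0]>600);print(m.sum(),np.percentile(q[m],[2,50,98],axis=0))
E
```

```text
jar pts 155 x [-12.4  98.4] y [-76.9  44.6  59.2] z98 57.056366180153624
jar pts 252 x [-11.7  74.8] y [22.8 41.6 55.6] z98 58.793337474523334
139 [[ 616.5 -125.8  122.7]
 [ 633.5  -98.5  148.9]
 [ 663.8  -84.   163.1]]
```

```bash
python3 - <<'E'
from vis import *
from rob import *
from scipy.optimize import least_squares
def axfit(c,f,x0,x1,yc,r=21.5):
    q=inframe(cloud(c),f);m=(q[...,0]>x0)&(q[...,0]<x1)&(abs(q[...,1]-yc)<26)&(q[...,2]>33)&(q[...,2]<75);q=q[m]
    s=least_squares(lambda v:np.hypot(q[:,1]-v[0]-v[2]*(q[:,0]-(x0+x1)/2),q[:,2]-v[1])-r,(yc,32,0),loss="soft_l1",f_scale=2);print(len(q),s.x,np.degrees(s.x[2]),np.abs(s.fun).mean())
for n,k in(("top","0"),("scene","0")):
    c=pickle.load(open(n+k+".pkl","rb"));I=F["insert"]
    for y in(72,-72): axfit(c,I,-40,30,y)
    axfit(c,I,-40,40,0,23.5)
for n in("top","scene"): axfit(pickle.load(open(n+"2.pkl","rb")),F["dark"],-8,58,38)
c=pickle.load(open("top2.pkl","rb"));import cv2
cv2.imwrite("pics/crop3.png",cv2.resize(c["image"][155:250,280:365],None,fx=6,fy=6,interpolation=cv2.INTER_CUBIC))
E
```

```text
259 [71.9 29.   0. ] 0.12095949335581622 2.214851576358115
258 [-71.7  28.8   0. ] 0.9403436021598709 2.4136913653493863
329 [-1.2 30.8  0. ] 1.5567756152736527 2.5159411961823728
116 [72.4 30.5 -0. ] -0.825624773399903 2.592092592726609
105 [-72.2  30.4  -0.1] -3.617791325843429 2.9347121611179103
149 [-1.6 32.  -0. ] -2.2489958027341683 2.8175300718687115
195 [33.  31.1 -0.1] -6.1504640547491505 2.5041506025016647
108 [34.7 31.1 -0.1] -5.249057561819488 3.107662522607523
```

View pics/crop3.png

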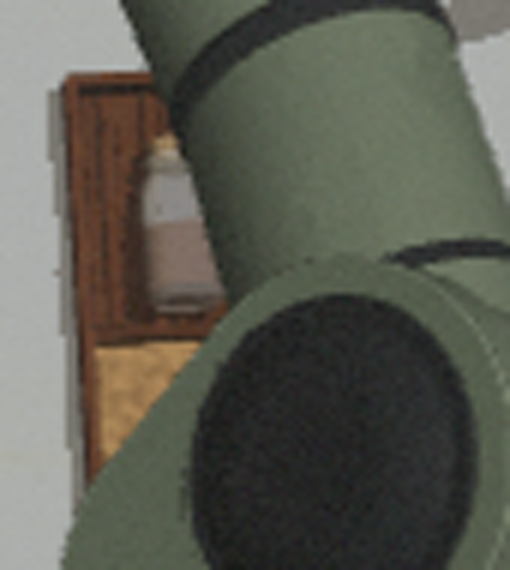

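The arm cuts off part of the top view. The visible jar edge, (143,185) to (152,300), is parallel to the caddy wall and the axis is at y≈35, z≈31, so red lies in its groove. Next: place green staggered along x so the opening finger clears red, then the matchbox.

```bash
cat >> rob.py <<'E'
E
python3 - <<'E'
from rob import *
place_jar("dark",78,-36,12,32,93.7)
p=np.array([443.6,10.7,0]); M=best(p+[0,0,120],-22.6)[1]
movep(p+[0,0,120],M); st("above box"); print(movel(p+[0,0,1.5],max_speed=80,guard=8)); st("at box"); clamp(); st("clamp")
pic("scene","3",(150,400,130,280),3)
movel(p+[0,0,110],max_speed=120); st("lift")
c=W("dark",-69,0,0); M=best(c+[0,0,120],93.7)[1]
E
```

```text
over t19.0 tcp [ 561.4 -364.2   32.8] gap 40.2 gf 61 f [ 1.3  0.2 -1.8]
set hit=True t19.7 tcp [ 561.2 -363.9   22. ] gap 39.6 gf 61 f [ 1.4 -0.8  4.5]
open t20.2 tcp [ 560.5 -363.9   21.6] gap 85.7 gf 0 f [-1.5  1.   0.4]
above box t22.7 tcp [444.2  10.  120. ] gap 85.6 gf 0 f [1.2 0.9 0.2]
False
at box t24.3 tcp [443.8  10.6   1.8] gap 85.6 gf 0 f [ 1.2  0.1 -0.2]
clamp t24.9 tcp [443.7  10.7   1.9] gap 37.4 gf 59 f [-3.  -0.4 11.4]
lift t26.0 tcp [443.3  10.6 109.5] gap 37.4 gf 60 f [ 0.8  0.3 -1. ]
```

View pics/scene3.png

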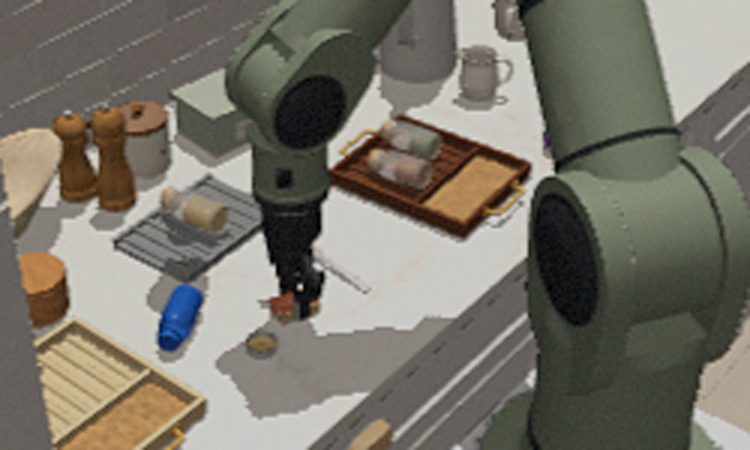

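Both jars lie side by side in the dark bed at (410,140) and (400,167), and the matchbox is in the gripper at (290,305). Next: matchbox into the well, then the yellow jar.

```bash
python3 - <<'E'
from rob import *
c=W("dark",-69,0,0); M=best(c+[0,0,110],93.7)[1]
movep(c+[0,0,110],M); movel(c+[0,0,18],max_speed=120); print(movel(c+[0,0,8.5],max_speed=15,guard=4)); st("box set"); open_gripper(); movel(c+[0,0,120],max_speed=120); st("up")
if pick_jar(6,0,0,12,34): pic("scene","4",(150,400,130,280),3)
E
```

```text
True
box set t28.7 tcp [ 411.8 -337.8    9.9] gap 37.3 gf 61 f [-1.3  0.4  9. ]
up t30.3 tcp [ 411.6 -337.5  119.4] gap 85.7 gf 0 f [ 0.5 -0.9 -0.1]
above t31.8 tcp [665.3 -37.6 141.7] gap 85.3 gf 0 f [ 0.3  0.5 -0.2]
down hit=False t34.0 tcp [665.8 -35.9  22.3] gap 85.8 gf 0 f [ 0.3 -0.3 -0.5]
clamped t34.4 tcp [665.7 -35.7  22.4] gap 44.8 gf 60 f [-2.   0.5  5.1]
lifted t36.0 tcp [665.5 -35.7 131.9] gap 44.5 gf 61 f [ 0.  -0.2 -1.3]
```

View pics/scene4.png

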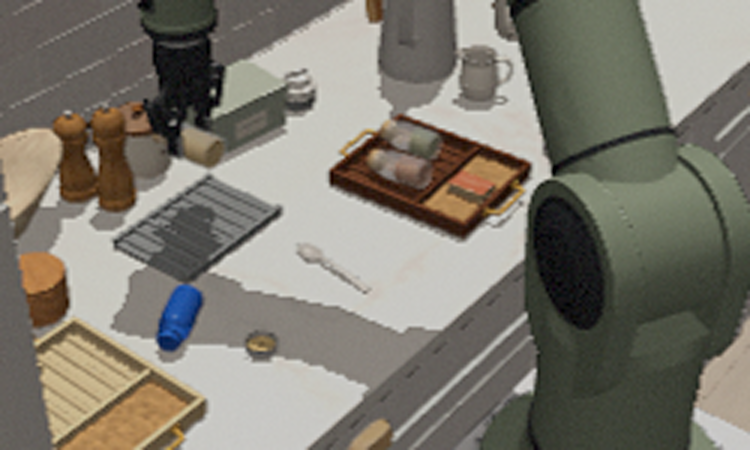

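The matchbox lies flat in the dark well at (470,185), and the yellow jar is held at (200,148). Next: place yellow, then grasp the spoon.

```bash
python3 - <<'E'
from rob import *
place_jar("pale",45,12,12,34,90.3)
p=np.array([458.4,-85.2,0]); M=best(p+[0,0,120],84.5)[1]
movep(p+[0,0,120],M); st("above"); print(movel(p+[0,0,2],max_speed=60,guard=8)); clamp(); st("clamp"); movel(p+[0,0,110],max_speed=120); st("lift")
pic("scene","5",(120,370,140,310),3)
E
```

```text
over t38.4 tcp [561.3 319.4  34.7] gap 44.7 gf 61 f [-0.1 -0.1 -0.5]
set hit=True t39.1 tcp [560.8 319.1  22.7] gap 44.6 gf 62 f [-1.  -0.4  7.9]
open t39.6 tcp [560.5 318.7  22.2] gap 85.5 gf 0 f [-0.2  0.3  0.7]
above t42.2 tcp [459.  -84.3 120.1] gap 85.3 gf 0 f [ 0.7 -0.5 -0.8]
False
clamp t45.0 tcp [458.5 -85.2   2.3] gap 16.7 gf 58 f [-2.9 -0.3 10.3]
lift t46.0 tcp [458.1 -85.2 109.4] gap 16.7 gf 58 f [ 0.7  0.8 -1.1]
```

View pics/scene5.png

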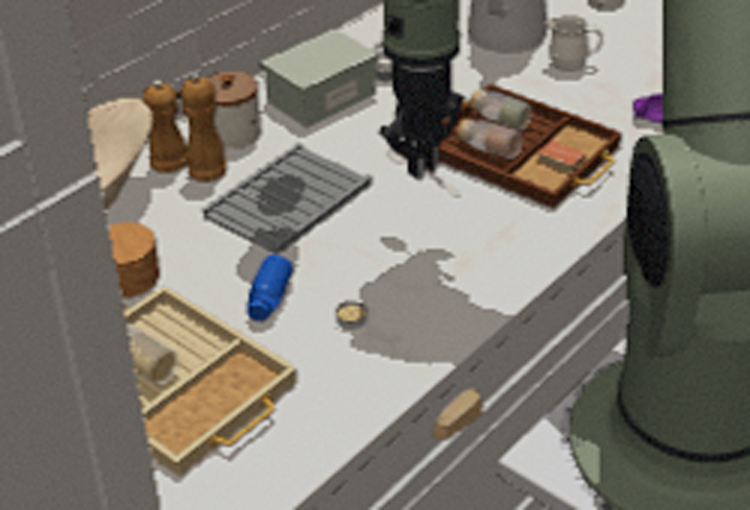

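The yellow jar is in the pale bed at (150,355), and the spoon is held and lifted at (430,185). The open fingers (114 mm) are wider than the well (78 mm), so I'll release just above the rim height, which is a drop of about 10 mm.

```bash
python3 - <<'E'
from rob import *
c=W("pale",-65,0,0); M=best(c+[0,0,120],0.3)[1]
movep(c+[0,0,120],M); movel(c+[0,0,35],max_speed=120); print(movel(c+[0,0,20.5],max_speed=30,guard=5)); wait(.3); st("low"); open_gripper(); st("open"); movel(c+[0,0,150],max_speed=120)
goto_joints([1.087,.521,-.036,1.599,.021,1.021,-.113]); wait(.5); st("home")
pic("top","6",(80,365,115,250),2.8); pic("scene","6",(120,370,140,310),3)
E
```

```text
False
low t49.3 tcp [451.1 306.5  20.6] gap 16.5 gf 58 f [-0.6  0.1  0.1]
open t50.0 tcp [451.  306.5  20.5] gap 85.3 gf 0 f [-0.5  0.1 -0.5]
home t54.9 tcp [ 251.3 -572.6  231.7] gap 85.0 gf 0 f [0.2 0.7 0.9]
```

View pics/top6.png

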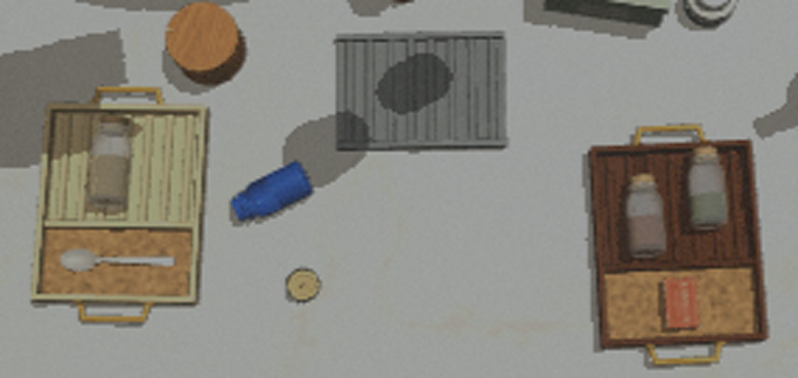

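View pics/scene6.png

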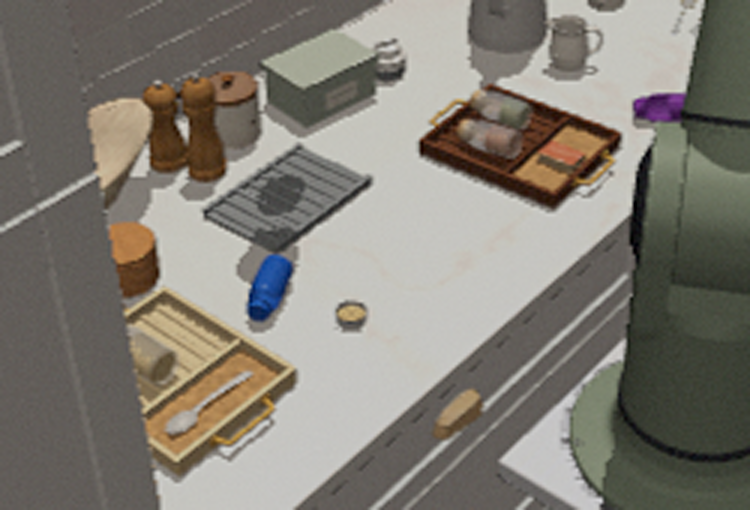

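Everything looks in place: yellow at (108,165), spoon at (115,260), red at (645,215), green at (707,188), matchbox at (680,303), and the bystanders haven't moved. One numeric check that the jars lie level and inside the bed, then I'll hand in.

```bash
python3 - <<'E'
from vis import *
from rob import *
for n in("top","scene"):
  c=pickle.load(open(n+"6.pkl","rb"))
  for nm,f,y in(("red","dark",36),("green","dark",-36),("yellow","pale",12)):
    print(n,nm,end=" ");jars(c,F[f],y-27,y+27)
    q=inframe(cloud(c),F[f]);m=(abs(q[...,1]-y)<27)&(q[...,2]>30)&(q[...,2]<75)&(q[...,0]>-25)&(q[...,0]<110);q=q[m]
    lo,hi=np.percentile(q[:,0],[2,98])
    print("   ztop near/mid",[round(float(np.percentile(q[(q[:,0]>a)&(q[:,0]<a+25),2],90)),1) for a in(lo+3,lo+30,lo+50)])
E
```

```text
top red jar pts 342 x [-11.4  76.3] y [15.4 36.6 55.4] z98 57.14183345879789
   ztop near/mid [55.2, 53.5, 50.0]
top green jar pts 344 x [ 16.4 104.7] y [-56.6 -35.2 -17.4] z98 56.62985120643955
   ztop near/mid [54.1, 53.8, 51.3]
top yellow jar pts 427 x [-4.1 96.6] y [-13.3   5.3  29.4] z98 58.840582477086265
   ztop near/mid [57.6, 56.6, 54.3]
scene red jar pts 152 x [-12.6  79. ] y [20.  44.5 59. ] z98 55.34810439927315
   ztop near/mid [53.5, 52.4, 50.1]
scene green jar pts 145 x [ 13.5 102.3] y [-50.5 -26.1 -13.5] z98 57.014656439306
   ztop near/mid [54.8, 53.7, 52.9]
scene yellow jar pts 180 x [-5.9 66.7] y [-7.5 13.6 33.6] z98 59.54070606848341
   ztop near/mid [56.5, 56.3, 55.9]
```

```bash
python3 -c "
from workcell import *
print(finish_job())"
```

```text
the job is handed in; nothing more can be done
None
```

I handed the job in after about 55 s: red and green jars and the matchbox are in the dark caddy, the yellow jar and teaspoon in the pale one, and the tea light and salt box weren't touched; the spoon was released about 10 mm above its well floor and landed flat.

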